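# Make up the cased-coin lot and show its top coin under the magnifier

### The arm

A 6-joint arm with a two-finger parallel gripper is mounted at the origin on the work surface. World frame = base frame: x ahead of the robot, y to its left, z up, the work surface at z = 0. Lengths are in m, angles in rad, forces in N, time in s.
With the tool pointing down it reaches from about 0.375 to 0.925 m from the base axis. Payload 5.7 kg.
Tool frame: the origin (TCP) lies at the very end of the fingers, on their centre line; the grasp point (between the pads) lies grip_point_offset behind it (grip_point_offset is the distance from the TCP to the grasp point, in m); z points along the fingers, y is the line along which they close (so a half turn about z gives the same grasp; the last joint's range is limited). The gripper opens to 88 mm and grips with 3 to 60 N. Pads are 20 mm wide; open, the fingers measure 115 mm over their backs; the gripper's body (75 mm by 178 mm) begins 61 mm behind the grasp point.
Start: joints at [1.172, 0.359, 1.51, -0, 1.272, -0.115], TCP at [0.168, 0.576, 0.186] pointing down, gripper open.
Joint ranges: [-2.97, 2.97], [-1.01, 2.36], [0.21, 2.38], [-0.96, 4.11], [0.2, 2.71], [-2.98, 2.98]. Speed limits (rad/s): [2.39, 2.39, 3.14, 3.14, 3.14, 3.14].

### API

Orientations are given as a unit quaternion [w, x, y, z].
In Python, from workcell import get_obs, get_image, camera_model, close_job, search_frame, grip_point_offset gives the robot as it stands. The module is installed in compiled form; this text tells all that it offers.
- The arm moves only by the tool step_arm, never from a script. Its argument "increments" is a list of rows, each an object of numbers: "dx", "dy", "dz": the shift along the tool's x, y, z in mm; "roll": the turn about the tool's z in degrees. A call has 1 to 20 rows; each row is the pose to reach, as a shift and turn from the pose commanded when the call began, along the tool's axes at that moment; what a row does not reach only later rows make up. A row lasts 1/8 s, in which the tool goes at most 62.5 mm and 10.7 degrees, less where a joint would pass 70% of its speed; a pose out of reach is approached as far as the arm can. A call with a gripper value outside its range is refused whole. "gripper" is the opening, from 0 (shut) to 1 (fully open), set as the call begins (left out, the last holds). The fingers move at their own pace and stop on an object; the grip force is fixed at half the most. Time passes only in rows, so rows that repeat a pose let the fingers close. It gives the time, the measured TCP pose, the force, the opening and the grip force at its end, in the units of the state.
- get_obs(): the state, without advancing time (a new reading comes with each control period).
- get_image(name): name is "side" or "top"; returns (picture, depth): 480x640x3 uint8, red, green, blue; 480x640 float32, m along the optical axis (not along the pixel's ray), 0 where there is no reading.
- camera_model(name): a dict with "K" (3x3 intrinsics, pixels), "pose" (4x4, takes a point from camera to world coordinates). Camera axes: x right, y up, looking along -z (the intrinsics and any distortion apply to the point x, -y, -z); pixel columns grow to the right and rows downward; lengths in m; the calibration is good to about 2 mm. A picture is of the moment at which its call begins. camera_model takes no time and is no camera call.
- close_job(): hands the job in; it is judged then, once.
Trained networks look in the newest picture that a camera, given by its name, has taken for a name from the list of things; names that differ only in an ending like _2 or _b are one class to them, and where a whole thing is asked for, a point or a joint stands for the part that bears it (a point fixed in the world has none). Each returns a list of dicts, best first, with "confidence" (0 to 1); they miss things now and then, are a little off and sometimes report something else, mostly with a low value. They report only what shows in the picture. A call takes as long as a camera call. They do not tell look-alikes from the thing itself.
- search_frame(target, camera): "centre" ([x, y, z] in m, in the coordinates of the camera as it stood for that picture, good to about 4 mm: the middle of the surface that is visible of it).
The state is a dict: "time": time; "joint_pos": joint angles; "qd": joint speeds; "joint_efforts": joint torques, N m; "tcp_pos": TCP position; "ee_rot": TCP orientation; "force": force on the tool from outside, world axes, zero at the start; "torque": the same for the moment, N m; "finger_gap": finger opening in m; "grasp_force": force on a finger pad.
Only numpy, scipy, OpenCV 4.12 (cv2) and the standard library are available. Lean on these libraries where they do the work, as an engineer would, in place of code of your own. Each camera call takes 0.05 s, during which the arm holds its last target. There are 200 camera calls.

### The job

Make up the coin lot on the blue pad for viewing: stack the silver coin's case and then the gold coin's case squarely on the copper coin's case, coins up and label strips all at the same end, setting each down gently and leaving the copper one where it is. Then carry the hand magnifier over to the pile and finish while still holding it, level and still, about 3 cm clear above the top case with the gold coin centred under the lens. Never let the magnifier touch the cases, the pad or the tray of jars, and leave the jars and the other lots on the table undisturbed.

Things in the scene. Friction and masses are not known exactly. Their poses are not given: they have to be found in the camera images.
- copper_case_center (a point): the flat hard-plastic coin case with the copper coin (38 mm across) in a white insert, a pale blue label strip across its +x end: 86 mm (its x) by 60 mm (its y) by 9 mm thick, about 55 g, lying face up; this point is its centre, half-way up; z points up, x along its length towards the label end
- silver_case_center (a point): the flat hard-plastic coin case with the silver coin (38 mm across) in a white insert, a pale blue label strip across its +x end: 86 mm (its x) by 60 mm (its y) by 9 mm thick, about 55 g, lying face up; this point is its centre, half-way up; z points up, x along its length towards the label end
- gold_case_center (a point): the flat hard-plastic coin case with the gold coin (38 mm across) in a white insert, a pale blue label strip across its +x end: 86 mm (its x) by 60 mm (its y) by 9 mm thick, about 55 g, lying face up; this point is its centre, half-way up; z points up, x along its length towards the label end
- copper_case_coin (a point): the middle of the copper coin, on the top face of its case: 10 mm from the case's centre towards the end without label (-x) and 4.5 mm above the centre
- silver_case_coin (a point): the middle of the silver coin, on the top face of its case: 10 mm from the case's centre towards the end without label (-x) and 4.5 mm above the centre
- gold_case_coin (a point): the middle of the gold coin, on the top face of its case: 10 mm from the case's centre towards the end without label (-x) and 4.5 mm above the centre
- pad: the blue display pad, 130 mm (its x) by 110 mm (its y) by 5 mm thick, fixed to the table; origin at the centre of its underside. The copper coin's case lies on it, the other two on the table nearby
- magnifier_grip (a point): the hand magnifier at its balance point, half-way up its handle: a flat-sided wooden handle with brass ends, 22 mm wide (its y), 18 mm high and 115 mm long (its x), reaching from 20 mm ahead (+x, to the lens) to 95 mm behind this point; it lies flat on the table, underside 9 mm below this point; about 170 g; z points up, x along the handle towards the lens
- magnifier_lens (a point): the middle of the magnifier's round clear lens in its steel rim, 86 mm ahead (+x) of the balance point; the rim is 92 mm across and 14 mm thick, this point half-way through it, 7 mm above the rim's underside; the rim's underside is level with the handle's
- jar_tray: the open cardboard tray between magnifier and pad, fixed: 240 mm (its x) by 100 mm (its y), walls 55 mm high and 5 mm thick, with three glass jars in a row along its x; origin at the centre of its underside; the jars' lids reach 95 mm above the table
- jar0: a clear glass jar with a steel lid, 60 mm across and 90 mm high, standing in the cardboard tray (nearest the robot of the three); origin at the centre of its underside; leave alone
- jar1: a clear glass jar with a steel lid, 60 mm across and 90 mm high, standing in the cardboard tray (middle of the three); origin at the centre of its underside; leave alone
- jar2: a clear glass jar with a steel lid, 60 mm across and 90 mm high, standing in the cardboard tray (farthest of the three); origin at the centre of its underside; leave alone
- round_box: a dark round wooden box with a lid, 110 mm across and 49 mm high; origin at the centre of its underside; leave alone
- carriage_clock: a brass carriage clock, 76 by 86 mm and 133 mm high with its handle; origin at the centre of its underside; leave alone
- camera: a compact black camera standing upright, 34 mm deep plus a lens standing out 20 mm on its +x side, 104 mm wide (its y), 64 mm high; origin at the centre of its underside; leave alone
- tankard: a steel tankard with a handle at its +y side, standing, 80 mm across and 95 mm high; origin at the centre of its underside; leave alone
Mind the look-alikes: they are no part of the job. What is shaped like the part that bears gold_case_center but pink or turquoise is not meant.

How it is judged:
On the way, in this order (a step that is already met when the one before it is completed fails the run):
1. the silver coin's case lies squarely on the copper coin's case, labels at the same end, let go (horizontal distance between silver_case_center and copper_case_center below 0.007 m and horizontal distance between silver_case_coin and copper_case_coin below 0.008 m and angle between the x axis of silver_case_center and the x axis of copper_case_center, either way round below 0.12 rad and z of silver_case_coin in the frame of copper_case_coin between 0.007 and 0.0115 m and angle between silver_case_center's own z axis and vertical below 0.08 rad and contact force between silver_case and the fingers below 0.05 N and linear speed of silver_case below 0.02 m/s), for 0.2 s.
2. the gold coin's case lies squarely on the silver coin's case, labels at the same end, let go (all of step 1 and horizontal distance between gold_case_center and silver_case_center below 0.007 m and horizontal distance between gold_case_coin and silver_case_coin below 0.008 m and angle between the x axis of gold_case_center and the x axis of silver_case_center, either way round below 0.12 rad and z of gold_case_coin in the frame of silver_case_coin between 0.007 and 0.0115 m and angle between gold_case_center's own z axis and vertical below 0.08 rad and contact force between gold_case and the fingers below 0.05 N and linear speed of gold_case below 0.02 m/s), for 0.2 s.
At the end, for the whole second after the job is handed in: Cases piled squarely (7 mm, 7 degrees, labels at one end), released, at rest, copper within 10 mm of its start. Magnifier held by the fingers alone, still, level within 8.5 degrees, lens within 12 mm of the gold coin's centre, underside 15 to 45 mm above the top case (all of step 2 and contact force between copper_case and the fingers below 0.05 N and linear speed of each of copper_case, magnifier below 0.02 m/s and distance of copper_case_center from where it was at the start of the episode below 0.01 m and horizontal distance between magnifier_lens and gold_case_coin below 0.012 m and z of magnifier_lens in the frame of gold_case_coin between 0.022 and 0.052 m and angle between magnifier_lens's own z axis and vertical below 0.15 rad and contact force between magnifier and the fingers above 1 N and contact force between magnifier and copper_case below 0.05 N and contact force between magnifier and silver_case below 0.05 N and contact force between magnifier and gold_case below 0.05 N and contact force between magnifier and pad below 0.05 N and contact force between magnifier and jar_tray below 0.05 N); the arm keeps its last pose, push and grip.
It fails at once if a case is dropped or flung (it moves faster than 0.45 m/s, a fall of about 10 mm, while the fingers do not hold it) ((contact force between copper_case and the fingers below 0.02 N and linear speed of copper_case above 0.45 m/s) or (contact force between silver_case and the fingers below 0.02 N and linear speed of silver_case above 0.45 m/s) or (contact force between gold_case and the fingers below 0.02 N and linear speed of gold_case above 0.45 m/s)).
It fails at once if the magnifier touches a case, the pad or the tray of jars (contact force between magnifier and copper_case above 0.5 N or contact force between magnifier and silver_case above 0.5 N or contact force between magnifier and gold_case above 0.5 N or contact force between magnifier and pad above 0.5 N or contact force between magnifier and jar_tray above 0.5 N).
It fails at once if the copper case is shifted by more than 10 mm (distance of copper_case_center from where it was at the start of the episode above 0.01 m).
It fails at once if a jar or another lot on the table is moved by more than 10 mm or tipped (distance of any of jar0, jar1, jar2, round_box, carriage_clock, camera, tankard from where it was at the start of the episode above 0.01 m or angle between any of jar0, jar1, jar2, round_box, carriage_clock, camera, tankard's own z axis and vertical above 0.2 rad).
It also fails if it takes over 72 s, if anything falls off the work surface, if the arm or the gripper's body presses on something with over 40 N, if the wrist force passes 120 N, or if a joint passes its speed limit or range.

## Working session

There is one attempt and no reset: what is moved stays moved. The work goes in short steps, Python scripts to look and compute and a tool call to move; the robot and the scene stay as the last step left them, time stands still between calls to the robot, and variables do not carry over. Pictures are saved under pics/ and viewed, at most 10 in all, crops included, and the job is handed in when it is done.

Besides the shell and the picture viewer there is one more tool, called after ">>>" by a JSON object that holds its "name" and its "arguments". step_arm: Moves the arm, as the interface text tells. Its arguments: {"type":"object","properties":{"increments":{"type":"array","items":{"type":"object","properties":{"dx":{"type":"number"},"dy":{"type":"number"},"dz":{"type":"number"},"roll":{"type":"number"}}}},"gripper":{"type":"number"}},"required":["increments"]}

```bash
mkdir -p pics; cat > h.py <<'E'
import numpy as np, cv2
from workcell import *
def world(name,pts_cam):
    P=camera_model(name)["pose"]; return (P[:3,:3]@np.atleast_2d(pts_cam).T).T+P[:3,3]
def cloud(name,d):
    K=np.array(camera_model(name)["K"]); P=np.array(camera_model(name)["pose"])
    v,u=np.mgrid[:480,:640]; x=(u-K[0,2])/K[0,0]*d; y=(v-K[1,2])/K[1,1]*d
    c=np.stack([x,-y,-d],-1); return c@P[:3,:3].T+P[:3,3]
def proj(name,p):
    K=np.array(camera_model(name)["K"]); P=np.array(camera_model(name)["pose"])
    c=P[:3,:3].T@(np.array(p)-P[:3,3]); return K[0,0]*c[0]/-c[2]+K[0,2], K[1,1]*-c[1]/-c[2]+K[1,2]
E
python3 - <<'E'
from h import *
for n in ("top","side"):
    im,d=get_image(n); cv2.imwrite(f"pics/{n}0.png",im[:,:,::-1]); np.savez(f"{n}0.npz",im=im,d=d)
    m=camera_model(n); print(n,m.keys(),np.round(m["K"],1).tolist(),np.round(m["pose"],3).tolist())
    for t in ["copper_case_center","silver_case_center","gold_case_center","magnifier_grip","magnifier_lens","pad","jar_tray"]:
        for r in search_frame(t,n)[:5]:
            w=world(n,r["centre"])[0]; print(n,t,round(r["confidence"],2),w.round(3),np.round(proj(n,w)))
o=get_obs(); print(grip_point_offset,o)
E
```

```text
top dict_keys(['K', 'pose']) [[527.3, 0.0, 312.8], [0.0, 527.3, 237.1], [0.0, 0.0, 1.0]] [[0.017, 0.992, -0.126, 0.349], [-1.0, 0.019, 0.009, 0.005], [0.011, 0.126, 0.992, 1.323], [0.0, 0.0, 0.0, 1.0]]
top copper_case_center 0.76 [0.614 0.278 0.014] [200. 196.]
top silver_case_center 0.84 [0.437 0.15  0.007] [249. 267.]
top silver_case_center 0.31 [0.615 0.276 0.011] [201. 196.]
top gold_case_center 0.87 [0.393 0.468 0.008] [120. 283.]
top gold_case_center 0.87 [0.593 0.413 0.01 ] [147. 204.]
top gold_case_center 0.82 [0.434 0.341 0.011] [172. 267.]
top gold_case_center 0.82 [0.297 0.283 0.006] [193. 323.]
top gold_case_center 0.67 [0.228 0.397 0.002] [146. 351.]
top magnifier_grip 0.87 [ 0.517 -0.273  0.012] [418. 238.]
top magnifier_lens 0.79 [ 0.518 -0.27   0.012] [417. 238.]
top pad 0.86 [0.633 0.276 0.001] [202. 190.]
top pad 0.48 [0.616 0.278 0.01 ] [201. 196.]
top jar_tray 0.61 [0.757 0.151 0.06 ] [251. 136.]
top jar_tray 0.6 [ 0.625 -0.016  0.095] [317. 187.]
top jar_tray 0.57 [ 0.628 -0.037  0.01 ] [325. 193.]
side dict_keys(['K', 'pose']) [[447.4, 0.0, 316.2], [0.0, 447.4, 
[... 1032 characters left out ...]
oint_pos': array([ 1.17190370e+00,  3.58734076e-01,  1.51039904e+00,  2.36867436e-06,
        1.27254144e+00, -1.15109522e-01]), 'qd': array([ 2.22709502e-03,  2.37030964e-05,  2.86719528e-04, -5.90351532e-04,
        8.39795588e-05, -1.42368072e-03]), 'joint_efforts': array([-5.43952774e-04, -5.15263975e+01, -2.71115488e+01,  6.76137605e-02,
        2.42990186e-02,  2.05121722e-06]), 'tcp_pos': array([0.16798735, 0.57595508, 0.18616244]), 'ee_rot': array([-1.15032114e-05,  1.41416254e-01,  9.89950222e-01, -3.93159240e-05]), 'force': array([ 0.34444215,  0.21787235, -0.3043607 ]), 'torque': array([ 0.01402115, -0.04101777, -0.02031129]), 'grasp_force': 0.0, 'finger_gap': 0.08753730523126813}
```

View pics/top0.png

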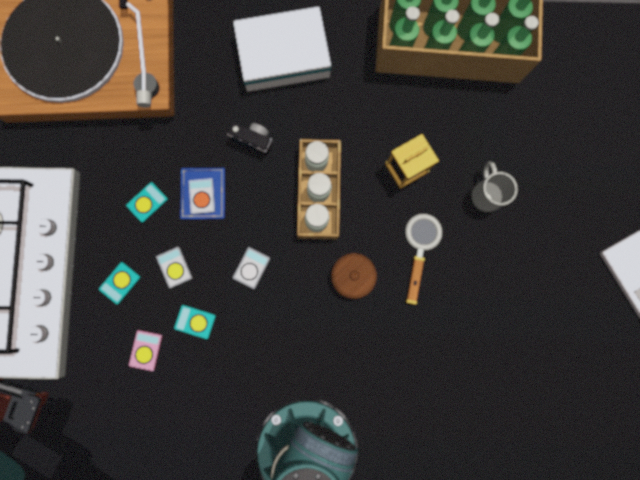

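View pics/side0.png

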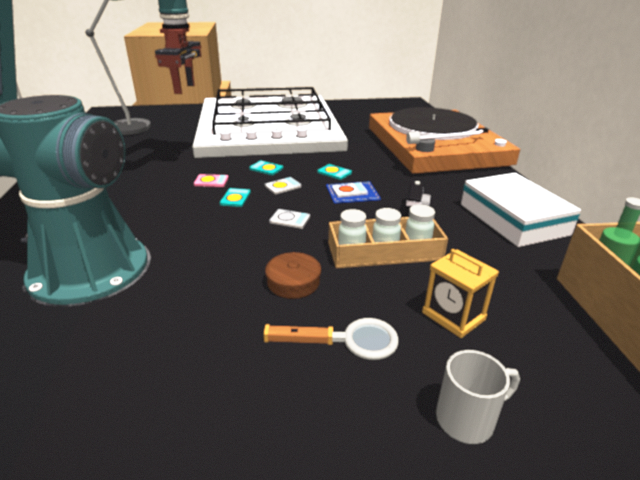

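The top view shows the copper case on the blue pad at (202,196) and the silver case at (251,267). Candidates for gold are turquoise (147,203), turquoise (120,283), turquoise (195,322), pink (145,351) and the white-bodied one at (174,267). By the description I choose the white one at (174,267) and check it in a close crop.

```bash
cat > fit.py <<'E'
from h import *
def ray(name,u,v,z):
    K=np.array(camera_model(name)["K"]); P=np.array(camera_model(name)["pose"])
    d=P[:3,:3]@np.array([(u-K[0,2])/K[0,0],-(v-K[1,2])/K[1,1],-1]); t=(z-P[2,3])/d[2]; return P[:3,3]+t*d
def case(im,u,v,z,name="top",r=34,thr=None,dbg=False):
    """white+pale-blue blob near pixel: fitted rectangle on plane z"""
    u,v=int(u),int(v); c=im[v-r:v+r,u-r:u+r].astype(int)
    m=((c.min(2)>85)|((c[...,0]>115)))&~((c[...,2]-c[...,0])>75)   # not black, not pad blue
    m=m.astype(np.uint8); n,l,s,ce=cv2.connectedComponentsWithStats(m)
    k=l[r,r] or 1+np.argmax(s[1:,4]); b=(l==k).astype(np.uint8)
    cnt=max(cv2.findContours(b,cv2.RETR_EXTERNAL,cv2.CHAIN_APPROX_NONE)[0],key=cv2.contourArea)[:,0]
    W=np.array([ray(name,p[0]+u-r,p[1]+v-r,z)[:2] for p in cnt]).astype(np.float32)
    (cx,cy),(w,h),a=cv2.minAreaRect(W*1000)
    if w<h: a+=90; w,h=h,w
    # label: bluish
    yy,xx=np.nonzero(b&((c[...,2]-c[...,0])>12).astype(np.uint8)&(c[...,1]>c[...,0]+5))
    L=np.array([ray(name,x+u-r,y+v-r,z)[:2] for x,y in zip(xx,yy)]).mean(0)
    d=np.array([np.cos(np.radians(a)),np.sin(np.radians(a))])
    if d@(L*1000-[cx,cy])<0: a+=180
    a=(a+180)%360-180
    return np.round([cx,cy,a,w,h,len(xx)],1), L.round(3)
E
python3 - <<'E'
from fit import *
f=np.load("top0.npz"); im,d=f["im"],f["d"]
cv2.imwrite("pics/crop.png",cv2.resize(im[160:300,110:290],None,fx=4,fy=4,interpolation=cv2.INTER_CUBIC)[:,:,::-1])
for n,u,v,z in [("copper",201,196,.014),("silver",250,267,.009),("gold",174,267,.009)]: print(n,*case(im,u,v,z))
C=cloud("top",d)
for u,v in [(201,188),(250,260),(174,262),(190,180),(270,240),(424,232),(418,270),(415,290)]: print(u,v,C[v,u].round(4), im[v,u])
# magnifier
z=C[...,2]; m=((z>.006)&(z<.03)&(np.mgrid[:480,:640][1]>395)&(np.mgrid[:480,:640][1]<450)&(np.mgrid[:480,:640][0]>205)&(np.mgrid[:480,:640][0]<310))
P=C[m]; print(m.sum(),P.min(0),P.max(0))
E
```

```text
copper [ 622.2  273.6 -178.9  123.5  104.4  624. ] [0.62  0.268]
silver [436.1 145.6 -25.5  89.8  64.7 184. ] [0.463 0.133]Traceback (most recent call last):
  File "<stdin>", line 4, in <module>
  File "fit.py", line 17, in case
    L=np.array([ray(name,x+u-r,y+v-r,z)[:2] for x,y in zip(xx,yy)]).mean(0)
                ~~~^^^^^^^^^^^^^^^^^^^^
  File "fit.py", line 3, in ray
    K=np.array(camera_model(name)["K"]); P=np.array(camera_model(name)["pose"])
                                                    ~~~~~~~~~~~~^^^^^^
ValueError: time passes only in moves, steps and waits
```

View pics/crop.png

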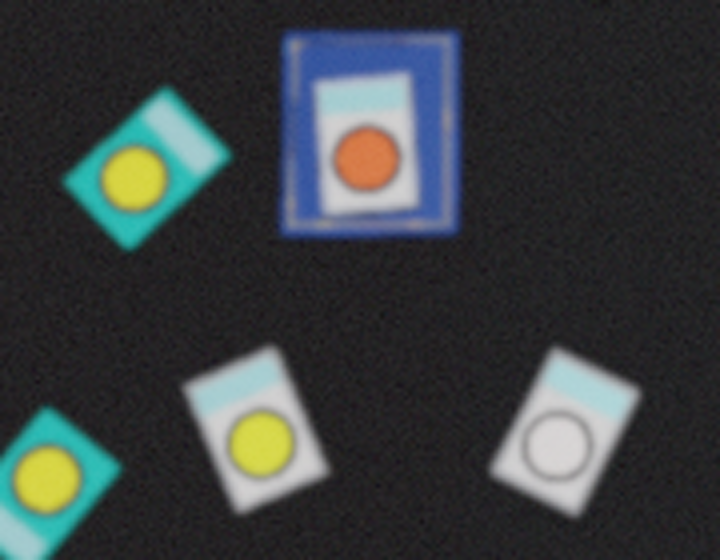

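The crop shows the white-bodied gold case at crop (258,430), with its label at the upper-left end. The silver case is at (565,432), label at top. The copper case is at (367,145) on the pad, label at top. The neighbours have turquoise bodies, so the white one is right. I'll cache the calibration and refine the mask.

```bash
sed -i 's/^from workcell import \*/from workcell import *\nimport workcell, functools\ncamera_model=functools.cache(workcell.camera_model)/' h.py
sed -i 's/^    m=((c.min.*$/    m=c[...,0]>118/' fit.py
python3 - <<'E'
from fit import *
f=np.load("top0.npz"); im,d=f["im"],f["d"]
for n,u,v,z in [("copper",201,196,.014),("silver",250,267,.009),("gold",174,267,.009)]: print(n,*case(im,u,v,z))
C=cloud("top",d)
for u,v in [(201,188),(250,260),(174,262),(190,180),(270,240),(418,270)]: print(u,v,C[v,u].round(4), im[v,u])
v,u=np.mgrid[:480,:640]; z=C[...,2]; box=(u>395)&(u<450)&(v>205)&(v<310)
# magnifier: handle by orange colour, rim by bright
R=im.astype(int); hm=box&(R[...,0]>110)&(R[...,2]<90); rm=box&(R.min(2)>120)&(v<252)
H=np.array([ray("top",a,b,.018)[:2]*1000 for a,b in zip(u[hm],v[hm])]).astype(np.float32)
Rm=np.argwhere(rm)[:,::-1].astype(np.float32)
print("handle",cv2.minAreaRect(H),H.mean(0)); 
cnt=max(cv2.findContours((box&(R.max(2)>105)&(v<249)).astype(np.uint8),0,1)[0],key=cv2.contourArea)[:,0]
L=np.array([ray("top",a,b,.014)[:2]*1000 for a,b in cnt]).astype(np.float32); print("rim",cv2.minEnclosingCircle(L),cv2.fitEllipse(L))
# tray/jars/obstacle extents
for n,(a,b,c,e) in dict(tray=(293,345,132,245),box=(328,380,250,302),clock=(380,442,130,190),tank=(468,520,158,215)).items():
    m=(u>=a)&(u<b)&(v>=c)&(v<e)&(z>.02); P=C[m]; print(n,np.percentile(P,[1,99],axis=0).round(3).tolist())
E
```

```text
copper [615.2 275.7   6.3  88.   61.9 278. ] [0.638 0.278]
silver [436.5 145.2 -25.5  86.5  61.5 184. ] [0.463 0.133]
gold [434.4 337.4  25.6  87.4  61.5 187. ] [0.461 0.351]
201 188 [0.6355 0.278  0.01  ] [195 205 207]
250 260 [0.455  0.1482 0.0097] [207 207 208]
174 262 [0.4467 0.3376 0.0069] [162 162 145]
190 180 [0.657  0.3082 0.004 ] [138 150 181]
270 240 [0.5072 0.1004 0.0008] [33 31 33]
418 270 [ 0.4372 -0.2701  0.0164] [188 132  76]
handle ((413.9557800292969, -262.7276611328125), (25.744827270507812, 121.721435546875), 79.36823272705078) [ 411.69553 -262.56842]
rim ((534.5345458984375, -285.1811218261719), 46.620513916015625) ((535.036376953125, -285.1816711425781), (89.44041442871094, 91.11071014404297), 5.678565502166748)
tray [[0.513, -0.068, 0.022], [0.751, 0.031, 0.1]]
box [[0.367, -0.158, 0.033], [0.47, -0.055, 0.051]]
clock [[0.649, -0.294, 0.023], [0.746, -0.191, 0.135]]
tank [[0.59, -0.488, 0.021], [0.698, -0.41, 0.099]]
```

```bash
cat >> fit.py <<'E'
def pca(im,u,v,z,r=30,name="top",s=4):
    u,v=int(u),int(v); c=cv2.resize(im[v-r:v+r,u-r:u+r],None,fx=s,fy=s,interpolation=cv2.INTER_CUBIC)[...,0].astype(int)
    n,l,st,ce=cv2.connectedComponentsWithStats((c>122).astype(np.uint8)); b=(l==l[s*r,s*r]).astype(np.uint8)
    b=cv2.morphologyEx(b,cv2.MORPH_CLOSE,np.ones((5,5)))
    yy,xx=np.nonzero(b); o=(s-1)/(2*s)
    A=np.array([ray(name,u-r+x/s-o,v-r+y/s-o,z)[:2]*1000 for x,y in zip(xx[::3],yy[::3])])
    m=A.mean(0); w,V=np.linalg.eigh(np.cov((A-m).T)); a=np.degrees(np.arctan2(V[1,1],V[0,1]))
    return m.round(1), round((a+90)%180-90,1), np.sqrt(12*w).round(1)
def go(x,y,z,yaw,cmd=None):
    """increments in mm, deg to reach TCP (mm) with closing line at yaw (deg, mod 180)"""
    o=get_obs(); q=o["ee_rot"]; from scipy.spatial.transform import Rotation as Ro
    R=Ro.from_quat([q[1],q[2],q[3],q[0]]).as_matrix(); y0=np.degrees(np.arctan2(R[1,1],R[0,1]))
    d=R.T@(np.array([x,y,z])-o["tcp_pos"]*1000); r=-((yaw-y0+90)%180-90)
    print("t",o["time"],"tcp",(o["tcp_pos"]*1000).round(1),"yaw",y0.round(1),"tilt",np.degrees(np.arccos(-R[2,2])).round(2)," -> d",d.round(1),"roll",r.round(1))
E
python3 - <<'E'
from fit import *
im=np.load("top0.npz")["im"]
for n,u,v,z in [("copper",201,196,.014),("silver",250,267,.009),("gold",174,267,.009)]: print(n,*pca(im,u,v,z))
go(436.5,145.3,80,64.5)
E
```

```text
copper [614.9 276. ] 5.2 [61.3 87.2]
silver [436.2 145.5] -25.3 [60.7 86.5]
gold [434.1 337.5] 25.6 [60.7 86.4]
t 0.8 tcp [168.  576.  186.2] yaw 73.7 tilt 0.0  -> d [-378.4 -338.2  106.2] roll 9.2
```

>>> {"name": "step_arm", "arguments": {"increments": [{"dx": -10, "dy": -9, "dz": 2, "roll": 0}, {"dx": -40, "dy": -36, "dz": 8, "roll": 1}, {"dx": -80, "dy": -72, "dz": 20, "roll": 2}, {"dx": -122, "dy": -109, "dz": 32, "roll": 3}, {"dx": -164, "dy": -147, "dz": 44, "roll": 4}, {"dx": -206, "dy": -184, "dz": 56, "roll": 5}, {"dx": -248, "dy": -222, "dz": 68, "roll": 6}, {"dx": -290, "dy": -259, "dz": 80, "roll": 7}, {"dx": -330, "dy": -295, "dz": 92, "roll": 8}, {"dx": -360, "dy": -322, "dz": 101, "roll": 9}, {"dx": -373, "dy": -334, "dz": 105, "roll": 9}, {"dx": -378.4, "dy": -338.2, "dz": 106, "roll": 9}, {"dx": -378.4, "dy": -338.2, "dz": 106, "roll": 9}, {"dx": -378.4, "dy": -338.2, "dz": 106, "roll": 9}], "gripper": 1}}

```text
time: 2.55
tcp_pos: [0.436, 0.1463, 0.0804]
ee_rot: [-0.0, 0.218, 0.976, 0.0]
force: [-0.4, -0.3, 0.2]
finger_gap: 0.0878
grasp_force: 0.0
```

```bash
python3 - <<'E'
from fit import *
go(436.2,145.5,3,64.7)
E
```

```text
t 2.55 tcp [436.  146.3  80.4] yaw 64.8 tilt 0.01  -> d [-0.5 -0.6 77.4] roll 0.1
```

>>> {"name": "step_arm", "arguments": {"increments": [{"dx": -0.5, "dy": -0.6, "dz": 12}, {"dx": -0.5, "dy": -0.6, "dz": 30}, {"dx": -0.5, "dy": -0.6, "dz": 48}, {"dx": -0.5, "dy": -0.6, "dz": 62}, {"dx": -0.5, "dy": -0.6, "dz": 72}, {"dx": -0.5, "dy": -0.6, "dz": 77}, {"dx": -0.5, "dy": -0.6, "dz": 77}, {"dx": -0.5, "dy": -0.6, "dz": 77}]}}

```text
$.increments[0]: bad value
```

>>> {"name": "step_arm", "arguments": {"increments": [{"dz": 0}, {"dz": 0}, {"dz": 0}, {"dz": 0}, {"dz": 0}, {"dz": 0}], "gripper": 0}}

```text
$.increments[0]: bad value
```

```bash
python3 - <<'E'
from fit import *
go(614.9,276,40,95.2)
E
```

```text
t 2.55 tcp [436.  146.3  80.4] yaw 64.8 tilt 0.01  -> d [-106.7  193.5   40.4] roll -30.4
```

>>> {"name": "step_arm", "arguments": {"increments": [{"dx": -0.5, "dy": -0.6, "dz": 12, "roll": 0}, {"dx": -0.5, "dy": -0.6, "dz": 30, "roll": 0}, {"dx": -0.5, "dy": -0.6, "dz": 48, "roll": 0}, {"dx": -0.5, "dy": -0.6, "dz": 62, "roll": 0}, {"dx": -0.5, "dy": -0.6, "dz": 72, "roll": 0}, {"dx": -0.5, "dy": -0.6, "dz": 77, "roll": 0}, {"dx": -0.5, "dy": -0.6, "dz": 77, "roll": 0}, {"dx": -0.5, "dy": -0.6, "dz": 77, "roll": 0}]}}

```text
time: 3.55
tcp_pos: [0.4372, 0.1446, 0.0035]
ee_rot: [0.0, 0.219, 0.976, 0.0]
force: [-1.0, 0.8, 0.2]
finger_gap: 0.0879
grasp_force: 0.0
```

>>> {"name": "step_arm", "arguments": {"increments": [{"dx": 0, "dy": 0, "dz": 0, "roll": 0}, {"dx": 0, "dy": 0, "dz": 0, "roll": 0}, {"dx": 0, "dy": 0, "dz": 0, "roll": 0}, {"dx": 0, "dy": 0, "dz": 0, "roll": 0}, {"dx": 0, "dy": 0, "dz": 0, "roll": 0}, {"dx": 0, "dy": 0, "dz": 0, "roll": 0}], "gripper": 0}}

```text
time: 4.3
tcp_pos: [0.4367, 0.1446, 0.0031]
ee_rot: [-0.0, 0.219, 0.976, -0.0]
force: [0.2, -0.6, 0.2]
finger_gap: 0.0312
grasp_force: 0.0
```

```bash
python3 - <<'E'
from fit import *
go(614.9,276,50,95.2)
E
```

```text
t 4.3 tcp [436.7 144.6   3.1] yaw 64.7 tilt 0.01  -> d [-105.1  194.9  -46.9] roll -30.5
```

```bash
python3 - <<'E'
from fit import *
o=get_obs(); print(o["finger_gap"],o["grasp_force"])
a,d=get_image("side"); b,d2=get_image("top")
x=cv2.resize(a[150:300,200:400],None,fx=2.6,fy=2.6)[:, :400]
x=cv2.resize(a[160:260,240:340],(390,390),interpolation=cv2.INTER_CUBIC); y=cv2.resize(b[220:320,200:300],(390,390),interpolation=cv2.INTER_CUBIC)
cv2.imwrite("pics/g1.png",np.hstack([x,y])[:,:,::-1])
print(get_obs()["finger_gap"],get_obs()["grasp_force"])
E
```

```text
0.031234254212530496 0.0
0.02361069123163802 0.0
```

View pics/g1.png

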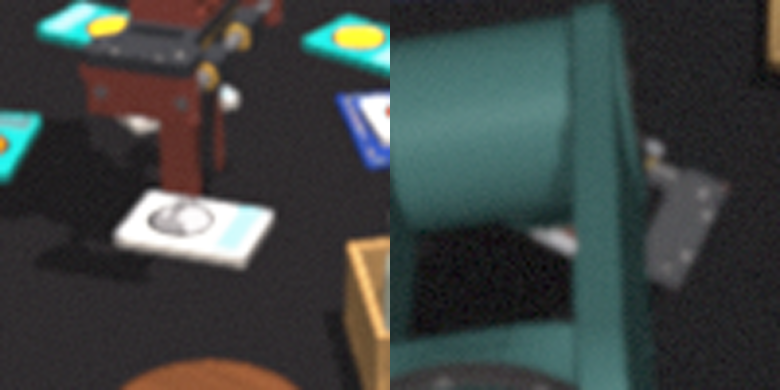

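The side crop (left) shows the silver case still flat and unmoved at side pixel (290,218). The fingers have closed behind its far edge, with the tip at about (286,209), so the reported TCP and the camera frame disagree. I'll measure that before moving.

```bash
python3 - <<'E'
from fit import *
o=get_obs(); print(proj("side",o["tcp_pos"]),proj("top",o["tcp_pos"]), o["tcp_pos"],o["joint_pos"].round(3),o["ee_rot"].round(3))
a,d=get_image("side"); C=cloud("side",d); np.savez("side1.npz",im=a,d=d)
for v in range(178,214,4): print(v,[(C[v,u]*1000).round(0).astype(int).tolist() for u in (283,286,289,292,296)])
v,u=np.mgrid[:480,:640]
m=(u>255)&(u<315)&(v>205)&(v<230)&(a.min(2)>110); print("case pix",C[m].mean(0),m.sum(), np.percentile(C[m],[2,98],axis=0).round(3).tolist())
f=np.load("side0.npz"); m0=(u>255)&(u<315)&(v>205)&(v<230)&(f["im"].min(2)>110); print("case before",cloud("side",f["d"])[m0].mean(0),m0.sum())
# fingertips at the start: predicted tcp pixel and depth near
p=[.168,.576,.186]; print("tcp0 proj",proj("side",p)); C0=cloud("side",f["d"])
for vv in range(70,100,4): print(vv,[(C0[vv,uu]*1000).round(0).astype(int).tolist() for uu in (172,176,180,184,188,192)])
E
```

```text
(np.float64(289.0945835699763), np.float64(219.91429114947812)) (np.float64(251.48958715313313), np.float64(267.4969877193204)) [0.43676407 0.14456481 0.00314053] [ 0.169  0.431  1.995 -0.     0.716 -0.96 ] [-0.     0.219  0.976 -0.   ]
178 [[419, 57, 158], [425, 53, 160], [432, 59, 157], [441, 92, 141], [451, 98, 138]]
182 [[419, 59, 148], [425, 58, 148], [432, 58, 148], [447, 158, 100], [450, 93, 130]]
186 [[419, 65, 135], [425, 65, 135], [431, 59, 138], [446, 149, 94], [457, 158, 89]]
190 [[419, 66, 125], [425, 63, 126], [431, 60, 127], [446, 156, 80], [456, 153, 81]]
194 [[423, 130, 83], [429, 125, 86], [436, 122, 86], [446, 155, 69], [456, 158, 68]]
198 [[422, 127, 75], [429, 126, 74], [436, 125, 74], [446, 155, 58], [456, 157, 57]]
202 [[422, 132, 61], [429, 130, 62], [436, 123, 65], [446, 158, 46], [456, 161, 44]]
206 [[422, 128, 52], [429, 131, 50], [436, 124, 53], [451, 219, 2], [462, 217, 2]]
210 [[425, 183, 11], [432, 182, 11], [441, 192, 5], [449, 193, 4], [459, 193, 4]]
case pix [0.43725649 0.13922745 0.0118716 ] 548 [[0.392, 0.105, 0.003], [0.483, 0.187, 0.015]]
case be
[... 250 characters left out ...]
23, 280], [34, 1488, 79], [53, 1486, 79], [179, 621, 259], [191, 618, 260]]
78 [[146, 526, 269], [157, 525, 269], [167, 527, 269], [50, 1484, 61], [177, 625, 247], [190, 615, 249]]
82 [[-10, 1491, 42], [155, 526, 258], [167, 521, 259], [47, 1492, 40], [175, 630, 234], [189, 615, 237]]
86 [[-13, 1495, 22], [153, 527, 247], [165, 525, 247], [44, 1495, 21], [64, 1483, 23], [83, 1483, 22]]
90 [[-15, 1488, 4], [152, 523, 236], [163, 524, 236], [43, 1482, 4], [60, 1499, 0], [81, 1478, 4]]
94 [[-16, 1476, -12], [0, 1494, -17], [20, 1490, -16], [39, 1487, -16], [59, 1481, -15], [79, 1480, -15]]
98 [[-22, 1493, -36], [-2, 1490, -36], [19, 1478, -33], [35, 1502, -40], [57, 1483, -35], [77, 1473, -33]]
```

```bash
cat >> fit.py <<'E'
def tip(us=None):
    """lowest visible height of the fingers (mm) in the side view, near the TCP"""
    a,d=get_image("side"); C=cloud("side",d)*1000; t=get_obs()["tcp_pos"]*1000
    v,u=np.mgrid[:480,:640]; A=a.astype(int)
    m=(np.hypot(C[...,0]-t[0],C[...,1]-t[1])<75)&(C[...,2]<t[2]+140)&(A[...,0]>A[...,2]+25)&(A[...,0]>1.3*A[...,1])&(A[...,0]<140)
    k=m&(C[...,2]>t[2]-5)
    z=np.sort(C[k][:,2]); B=C[k][C[k][:,2]<z[25]+6]
    print("tcp",t.round(1),"gap",get_obs()["finger_gap"],"n",k.sum(),"lowest",z[:12].round(0),"mean xy of lowest",B.mean(0).round(1)); return a,C,k
E
python3 - <<'E'
from fit import *
a,C,k=tip()
for v in range(202,214): print(v,a[v,286].tolist(),C[v,286].round(0).tolist(),a[v,283].tolist())
E
```

```text
tcp [436.7 144.6   3.1] gap 0.014977166126721899 n 232 lowest [ 2.  4.  4. 43. 43. 43. 43. 44. 45. 45. 45. 46.] mean xy of lowest [437.6 140.5  46.1]
202 [97, 50, 42] [429.0, 131.0, 61.0] [94, 47, 41]
203 [101, 52, 45] [429.0, 133.0, 57.0] [94, 47, 42]
204 [99, 50, 42] [429.0, 131.0, 56.0] [97, 53, 45]
205 [98, 51, 42] [429.0, 128.0, 55.0] [97, 50, 42]
206 [99, 50, 41] [429.0, 132.0, 50.0] [94, 49, 43]
207 [98, 45, 39] [429.0, 130.0, 48.0] [91, 45, 38]
208 [95, 50, 44] [429.0, 131.0, 45.0] [87, 60, 59]
209 [109, 93, 96] [434.0, 204.0, 2.0] [140, 136, 136]
210 [175, 173, 175] [432.0, 180.0, 12.0] [231, 229, 229]
211 [199, 197, 198] [432.0, 177.0, 11.0] [251, 250, 248]
212 [175, 172, 171] [431.0, 169.0, 13.0] [235, 231, 230]
213 [182, 174, 177] [431.0, 166.0, 11.0] [213, 206, 205]
```

The fingertips are about 38–40 mm above the reported TCP in z, at both the start and here, while the lateral position agrees. I'll open, descend in stages and watch the force for table contact to calibrate this.

>>> {"name": "step_arm", "arguments": {"increments": [{"dx": 0, "dy": 0, "dz": 0, "roll": 0}, {"dx": 0, "dy": 0, "dz": 0, "roll": 0}, {"dx": 0, "dy": 0, "dz": 0, "roll": 0}, {"dx": 0, "dy": 0, "dz": 0, "roll": 0}, {"dx": 0, "dy": 0, "dz": 0, "roll": 0}, {"dx": 0, "dy": 0, "dz": 0, "roll": 0}, {"dx": 0, "dy": 0, "dz": 5, "roll": 0}, {"dx": 0, "dy": 0, "dz": 12, "roll": 0}, {"dx": 0, "dy": 0, "dz": 19, "roll": 0}, {"dx": 0, "dy": 0, "dz": 24, "roll": 0}, {"dx": 0, "dy": 0, "dz": 25, "roll": 0}, {"dx": 0, "dy": 0, "dz": 25, "roll": 0}], "gripper": 1}}

```text
time: 6.0
tcp_pos: [0.4367, 0.1445, -0.0219]
ee_rot: [-0.0, 0.219, 0.976, -0.0]
force: [-0.4, 0.3, 0.1]
finger_gap: 0.0877
grasp_force: 0.0
```

```bash
python3 - <<'E'
from fit import *
a,C,k=tip(); go(436.2,145.5,-34,64.7); print(get_obs()["force"])
E
```

```text
tcp [436.8 144.6 -21.8] gap 0.08776215557728509 n 292 lowest [ 0.  1.  1.  1.  2.  3.  3.  3.  3.  4. 18. 19.] mean xy of lowest [424.5 119.1  19.1]
t 6.05 tcp [436.8 144.6 -21.8] yaw 64.7 tilt 0.01  -> d [ 1.   0.6 12.2] roll 0.0
[ 0.2349485  -0.23728397  0.10008925]
```

>>> {"name": "step_arm", "arguments": {"increments": [{"dx": 0, "dy": 0.5, "dz": 4, "roll": 0}, {"dx": 0, "dy": 0.5, "dz": 8, "roll": 0}, {"dx": 0, "dy": 0.5, "dz": 11, "roll": 0}, {"dx": 0, "dy": 0.5, "dz": 12, "roll": 0}, {"dx": 0, "dy": 0.5, "dz": 13, "roll": 0}, {"dx": 0, "dy": 0.5, "dz": 13, "roll": 0}]}}

```text
time: 6.8
tcp_pos: [0.4369, 0.145, -0.0349]
ee_rot: [-0.0, 0.219, 0.976, -0.0]
force: [-0.9, 0.4, 0.3]
finger_gap: 0.0877
grasp_force: 0.0
```

>>> {"name": "step_arm", "arguments": {"increments": [{"dx": 0, "dy": 0, "dz": 1, "roll": 0}, {"dx": 0, "dy": 0, "dz": 1, "roll": 0}]}}

```text
time: 7.05
tcp_pos: [0.4369, 0.145, -0.0359]
ee_rot: [-0.0, 0.219, 0.976, -0.0]
force: [0.1, -0.1, 0.2]
finger_gap: 0.088
grasp_force: 0.0
```

```bash
python3 - <<'E'
from fit import *
a,C,k=tip(); print(get_obs()["force"])
u=[int(x) for x in proj("side",[.4244,.1191,.01])]; print(u)
x=cv2.resize(a[170:250,250:350],(750,600),interpolation=cv2.INTER_CUBIC); cv2.imwrite("pics/g2.png",x[:,:,::-1])
E
```

```text
tcp [436.9 145.  -35.8] gap 0.08767547482560865 n 289 lowest [1. 2. 2. 2. 2. 2. 2. 3. 4. 4. 4. 5.] mean xy of lowest [420.6 115.4   7.5]
[ 0.43008281 -0.30972516  0.65663609]
[284, 222]
```

View pics/g2.png

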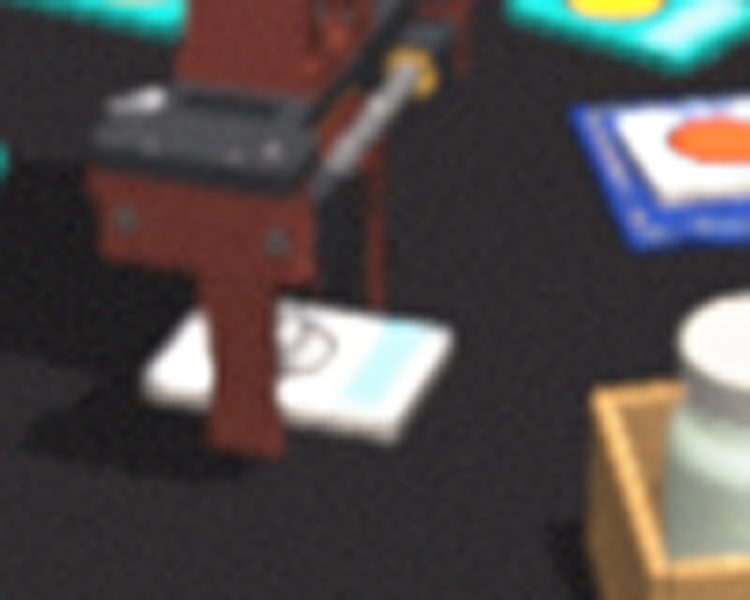

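The fingers now straddle the silver case, centred on its length. The near fingertip is at crop (248,452), just above the table. Closing.

>>> {"name": "step_arm", "arguments": {"increments": [{"dx": 0, "dy": 0, "dz": 0, "roll": 0}, {"dx": 0, "dy": 0, "dz": 0, "roll": 0}, {"dx": 0, "dy": 0, "dz": 0, "roll": 0}, {"dx": 0, "dy": 0, "dz": 0, "roll": 0}, {"dx": 0, "dy": 0, "dz": 0, "roll": 0}, {"dx": 0, "dy": 0, "dz": 0, "roll": 0}], "gripper": 0}}

```text
time: 7.85
tcp_pos: [0.437, 0.145, -0.0358]
ee_rot: [0.0, 0.219, 0.976, -0.0]
force: [0.6, 0.7, 1.6]
finger_gap: 0.0597
grasp_force: 30.0
```

```bash
python3 - <<'E'
from fit import *
go(614.9,276,5,95.2); print(get_obs()["grasp_force"],get_obs()["finger_gap"])
E
```

```text
t 7.85 tcp [437.  145.  -35.8] yaw 64.7 tilt 0.01  -> d [-105.   194.3  -40.8] roll -30.5
29.998725056648254 0.05970139027176998
```

>>> {"name": "step_arm", "arguments": {"increments": [{"dx": 0, "dy": 0, "dz": -3, "roll": 0}, {"dx": 0, "dy": 0, "dz": -12, "roll": 0}, {"dx": 0, "dy": 0, "dz": -27, "roll": 0}, {"dx": 0, "dy": 0, "dz": -42, "roll": 0}, {"dx": -3, "dy": 6, "dz": -54, "roll": -1}, {"dx": -12, "dy": 22, "dz": -60, "roll": -3}, {"dx": -25, "dy": 46, "dz": -60, "roll": -7}, {"dx": -39, "dy": 72, "dz": -60, "roll": -11}, {"dx": -53, "dy": 98, "dz": -60, "roll": -16}, {"dx": -67, "dy": 124, "dz": -60, "roll": -21}, {"dx": -80, "dy": 148, "dz": -60, "roll": -25}, {"dx": -92, "dy": 170, "dz": -60, "roll": -28}, {"dx": -101, "dy": 186, "dz": -60, "roll": -30}, {"dx": -105, "dy": 193, "dz": -60, "roll": -30.5}, {"dx": -105.3, "dy": 195, "dz": -60, "roll": -30.5}, {"dx": -105.3, "dy": 195, "dz": -60, "roll": -30.5}, {"dx": -105.3, "dy": 195, "dz": -60, "roll": -30.5}]}}

```text
time: 9.98
tcp_pos: [0.6147, 0.276, 0.0241]
ee_rot: [-0.0, -0.046, 0.999, -0.0]
force: [-0.7, -0.6, -0.9]
finger_gap: 0.0597
grasp_force: 30.0
```

```bash
python3 - <<'E'
from fit import *
go(615.8,276.1,-21.8,95.2); print(get_obs()["grasp_force"],get_obs()["finger_gap"])
a,d=get_image("side"); cv2.imwrite("pics/s1.png",cv2.resize(a[110:230,280:440],(800,600),interpolation=cv2.INTER_CUBIC)[:,:,::-1])
E
```

```text
t 9.975 tcp [614.7 276.   24.1] yaw 95.2 tilt 0.05  -> d [-1.2  0.  45.9] roll 0.0
29.99878764152527 0.05970064906021871
```

View pics/s1.png

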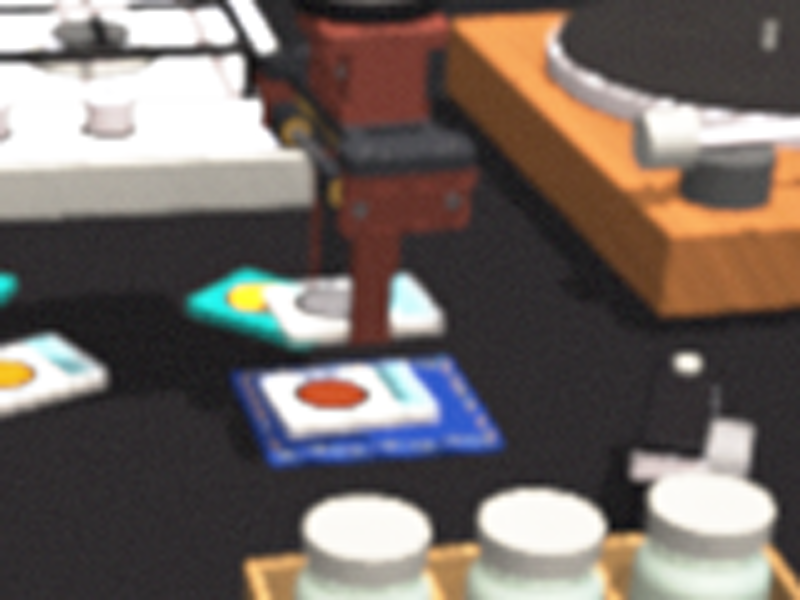

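The silver case is held level above the copper case at crop (355,310), label on the right like the copper one at (350,397). Lowering.

>>> {"name": "step_arm", "arguments": {"increments": [{"dx": -1.2, "dy": 0, "dz": 5, "roll": 0}, {"dx": -1.2, "dy": 0, "dz": 15, "roll": 0}, {"dx": -1.2, "dy": 0, "dz": 26, "roll": 0}, {"dx": -1.2, "dy": 0, "dz": 35, "roll": 0}, {"dx": -1.2, "dy": 0, "dz": 40, "roll": 0}, {"dx": -1.2, "dy": 0, "dz": 42, "roll": 0}, {"dx": -1.2, "dy": 0, "dz": 43, "roll": 0}, {"dx": -1.2, "dy": 0, "dz": 44, "roll": 0}, {"dx": -1.2, "dy": 0, "dz": 44.5, "roll": 0}, {"dx": -1.2, "dy": 0, "dz": 44.5, "roll": 0}]}}

```text
time: 11.28
tcp_pos: [0.6167, 0.2766, -0.0202]
ee_rot: [0.0, -0.046, 0.999, -0.0]
force: [0.8, 0.1, -0.9]
finger_gap: 0.0598
grasp_force: 30.0
```

>>> {"name": "step_arm", "arguments": {"increments": [{"dx": 0, "dy": 0, "dz": 0.5, "roll": 0}, {"dx": 0, "dy": 0, "dz": 1, "roll": 0}, {"dx": 0, "dy": 0, "dz": 1, "roll": 0}]}}

```text
time: 11.65
tcp_pos: [0.6166, 0.2765, -0.0214]
ee_rot: [-0.0, -0.046, 0.999, -0.0]
force: [0.1, 0.5, -0.0]
finger_gap: 0.0594
grasp_force: 30.0
```

>>> {"name": "step_arm", "arguments": {"increments": [{"dx": 0.6, "dy": 0, "dz": 0.5, "roll": 0}, {"dx": 0.6, "dy": 0, "dz": 0.7, "roll": 0}, {"dx": 0.6, "dy": 0, "dz": 0.7, "roll": 0}]}}

```text
time: 12.02
tcp_pos: [0.6162, 0.2765, -0.0218]
ee_rot: [0.0, -0.046, 0.999, -0.0]
force: [-0.3, -0.3, 3.3]
finger_gap: 0.0599
grasp_force: 30.0
```

>>> {"name": "step_arm", "arguments": {"increments": [{"dx": 0, "dy": 0, "dz": -0.2, "roll": 0}, {"dx": 0, "dy": 0, "dz": -0.2, "roll": 0}, {"dx": 0, "dy": 0, "dz": -0.2, "roll": 0}, {"dx": 0, "dy": 0, "dz": -0.2, "roll": 0}, {"dx": 0, "dy": 0, "dz": -4, "roll": 0}, {"dx": 0, "dy": 0, "dz": -14, "roll": 0}, {"dx": 0, "dy": 0, "dz": -30, "roll": 0}, {"dx": 0, "dy": 0, "dz": -48, "roll": 0}, {"dx": 0, "dy": 0, "dz": -58, "roll": 0}, {"dx": 0, "dy": 0, "dz": -60, "roll": 0}], "gripper": 1}}

```text
time: 13.28
tcp_pos: [0.6168, 0.2768, 0.0394]
ee_rot: [0.001, -0.046, 0.999, 0.0]
force: [-0.6, 0.1, 0.8]
finger_gap: 0.0877
grasp_force: 0.0
```

```bash
python3 - <<'E'
from fit import *
go(434.1,337.5,24,115.6)
E
```

```text
t 13.275 tcp [616.8 276.8  39.4] yaw 95.2 tilt 0.12  -> d [176.4  77.2  15.1] roll -20.4
```

Now to above the gold case; from there I take a top view to check the pile.

>>> {"name": "step_arm", "arguments": {"increments": [{"dx": 8, "dy": 4, "dz": 0, "roll": -1}, {"dx": 28, "dy": 12, "dz": 2, "roll": -3}, {"dx": 56, "dy": 25, "dz": 5, "roll": -6}, {"dx": 86, "dy": 38, "dz": 8, "roll": -10}, {"dx": 116, "dy": 51, "dz": 11, "roll": -14}, {"dx": 144, "dy": 63, "dz": 13, "roll": -17}, {"dx": 166, "dy": 73, "dz": 15, "roll": -19.5}, {"dx": 175, "dy": 77, "dz": 15, "roll": -20.4}, {"dx": 176.4, "dy": 77.2, "dz": 15, "roll": -20.4}, {"dx": 176.4, "dy": 77.2, "dz": 15, "roll": -20.4}]}}

```text
time: 14.52
tcp_pos: [0.4344, 0.3374, 0.0231]
ee_rot: [0.001, -0.222, 0.975, 0.0]
force: [0.0, -0.5, -0.2]
finger_gap: 0.0877
grasp_force: 0.0
```

```bash
python3 - <<'E'
from fit import *
go(434.1,337.5,-35.8,115.6)
b,d=get_image("top"); a,_=get_image("side")
u,v=proj("top",[.615,.276,.023]); print(u,v)
print("pile",*pca(b,u,v,.023)); C=cloud("top",d); print(C[int(v)-6:int(v)+7,int(u)-4:int(u)+5,2].mean())
x=cv2.resize(b[160:260,140:240],(400,400),interpolation=cv2.INTER_CUBIC); y=cv2.resize(a[140:220,300:400],(400,320),interpolation=cv2.INTER_CUBIC); y=np.vstack([y,np.zeros((80,400,3),np.uint8)])
cv2.imwrite("pics/p1.png",np.hstack([x,y])[:,:,::-1])
E
```

```text
t 14.525 tcp [434.4 337.4  23.1] yaw 115.6 tilt 0.06  -> d [ 0.3  0.2 58.9] roll 0.0
200.42787761081428 194.8969223637826
pile [614.1 275.3] 5.9 [63.3 89. ]
0.022599263966800412
```

View pics/p1.png

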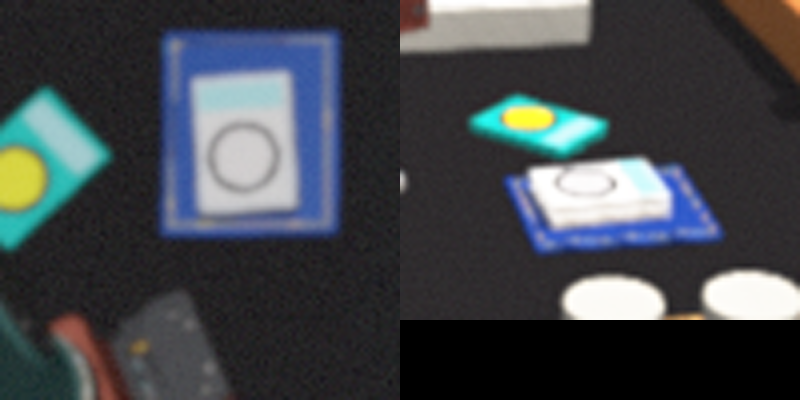

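The silver case lies squarely on the copper case (top-view crop (245,143), label at top). Next, descend on the gold case and grip it.

>>> {"name": "step_arm", "arguments": {"increments": [{"dx": 0.3, "dy": 0, "dz": 8, "roll": 0}, {"dx": 0.3, "dy": 0, "dz": 24, "roll": 0}, {"dx": 0.3, "dy": 0, "dz": 40, "roll": 0}, {"dx": 0.3, "dy": 0, "dz": 50, "roll": 0}, {"dx": 0.3, "dy": 0, "dz": 56, "roll": 0}, {"dx": 0.3, "dy": 0, "dz": 59, "roll": 0}, {"dx": 0.3, "dy": 0, "dz": 59, "roll": 0}, {"dx": 0.3, "dy": 0, "dz": 59, "roll": 0}]}}

```text
time: 15.62
tcp_pos: [0.4333, 0.3374, -0.0358]
ee_rot: [0.0, -0.222, 0.975, 0.0]
force: [-1.0, 0.5, -0.2]
finger_gap: 0.0882
grasp_force: 0.0
```

>>> {"name": "step_arm", "arguments": {"increments": [{"dx": 0, "dy": 0, "dz": 0, "roll": 0}, {"dx": 0, "dy": 0, "dz": 0, "roll": 0}, {"dx": 0, "dy": 0, "dz": 0, "roll": 0}, {"dx": 0, "dy": 0, "dz": 0, "roll": 0}, {"dx": 0, "dy": 0, "dz": 0, "roll": 0}, {"dx": 0, "dy": 0, "dz": 0, "roll": 0}], "gripper": 0}}

```text
time: 16.38
tcp_pos: [0.433, 0.3371, -0.036]
ee_rot: [-0.0, -0.222, 0.975, -0.0]
force: [-0.6, 0.7, 1.1]
finger_gap: 0.0597
grasp_force: 30.0
```

```bash
python3 - <<'E'
from fit import *
go(615,276,24,95.4)
E
```

```text
t 16.375 tcp [433.  337.1 -36. ] yaw 115.6 tilt 0.0  -> d [-137.6 -133.9  -60. ] roll 20.2
```

>>> {"name": "step_arm", "arguments": {"increments": [{"dx": 0, "dy": 0, "dz": -3, "roll": 0}, {"dx": 0, "dy": 0, "dz": -12, "roll": 0}, {"dx": 0, "dy": 0, "dz": -27, "roll": 0}, {"dx": 0, "dy": 0, "dz": -44, "roll": 0}, {"dx": -4, "dy": -4, "dz": -60, "roll": 0}, {"dx": -14, "dy": -14, "dz": -71, "roll": 2}, {"dx": -31, "dy": -30, "dz": -75, "roll": 5}, {"dx": -50, "dy": -49, "dz": -75, "roll": 8}, {"dx": -69, "dy": -67, "dz": -75, "roll": 11}, {"dx": -88, "dy": -86, "dz": -75, "roll": 14}, {"dx": -106, "dy": -104, "dz": -75, "roll": 17}, {"dx": -121, "dy": -118, "dz": -75, "roll": 19}, {"dx": -132, "dy": -129, "dz": -75, "roll": 20}, {"dx": -136, "dy": -133, "dz": -75, "roll": 20.2}, {"dx": -136.5, "dy": -133.4, "dz": -75, "roll": 20.2}, {"dx": -136.5, "dy": -133.4, "dz": -75, "roll": 20.2}, {"dx": -136.5, "dy": -133.4, "dz": -75, "roll": 20.2}]}}

```text
time: 18.5
tcp_pos: [0.6131, 0.2763, 0.039]
ee_rot: [-0.0, -0.048, 0.999, -0.0]
force: [0.7, 0.7, -0.7]
finger_gap: 0.0596
grasp_force: 30.0
```

```bash
python3 - <<'E'
from fit import *
go(613.8,275.9,-12.8,95.4); print(get_obs()["grasp_force"],get_obs()["finger_gap"])
E
```

```text
t 18.5 tcp [613.1 276.3  39. ] yaw 95.5 tilt 0.03  -> d [-0.7 -0.5 51.8] roll 0.1
29.99720335006714 0.059638356175116945
```

>>> {"name": "step_arm", "arguments": {"increments": [{"dx": 0, "dy": -0.4, "dz": 5, "roll": 0}, {"dx": 0, "dy": -0.4, "dz": 17, "roll": 0}, {"dx": 0, "dy": -0.4, "dz": 30, "roll": 0}, {"dx": 0, "dy": -0.4, "dz": 41, "roll": 0}, {"dx": 0, "dy": -0.4, "dz": 46, "roll": 0}, {"dx": 0, "dy": -0.4, "dz": 48, "roll": 0}, {"dx": 0, "dy": -0.4, "dz": 49, "roll": 0}, {"dx": 0, "dy": -0.4, "dz": 50, "roll": 0}, {"dx": 0, "dy": -0.4, "dz": 50.5, "roll": 0}, {"dx": 0, "dy": -0.4, "dz": 51, "roll": 0}, {"dx": 0, "dy": -0.4, "dz": 51, "roll": 0}]}}

```text
time: 19.88
tcp_pos: [0.6139, 0.2756, -0.012]
ee_rot: [0.0, -0.047, 0.999, -0.0]
force: [-0.6, -0.1, -0.0]
finger_gap: 0.0597
grasp_force: 30.0
```

>>> {"name": "step_arm", "arguments": {"increments": [{"dx": 0, "dy": 0, "dz": 0.4, "roll": 0}, {"dx": 0, "dy": 0, "dz": 0.7, "roll": 0}, {"dx": 0, "dy": 0, "dz": 0.7, "roll": 0}]}}

```text
time: 20.25
tcp_pos: [0.6138, 0.2755, -0.0128]
ee_rot: [-0.0, -0.047, 0.999, -0.0]
force: [0.2, 0.1, -0.2]
finger_gap: 0.06
grasp_force: 30.0
```

>>> {"name": "step_arm", "arguments": {"increments": [{"dx": 0, "dy": 0, "dz": 0.4, "roll": 0}, {"dx": 0, "dy": 0, "dz": 0.4, "roll": 0}]}}

```text
time: 20.5
tcp_pos: [0.6139, 0.2756, -0.013]
ee_rot: [0.0, -0.047, 0.999, -0.0]
force: [-0.5, -0.2, 1.2]
finger_gap: 0.0598
grasp_force: 30.0
```

>>> {"name": "step_arm", "arguments": {"increments": [{"dx": 0, "dy": 0, "dz": 0, "roll": 0}, {"dx": 0, "dy": 0, "dz": 0, "roll": 0}, {"dx": 0, "dy": 0, "dz": 0, "roll": 0}, {"dx": 0, "dy": 0, "dz": 0, "roll": 0}, {"dx": 0, "dy": 0, "dz": -4, "roll": 0}, {"dx": 0, "dy": 0, "dz": -14, "roll": 0}, {"dx": 0, "dy": 0, "dz": -32, "roll": 0}, {"dx": 0, "dy": 0, "dz": -54, "roll": 0}, {"dx": 0, "dy": 0, "dz": -76, "roll": 0}, {"dx": 0, "dy": 0, "dz": -96, "roll": 0}, {"dx": 0, "dy": 0, "dz": -110, "roll": 0}, {"dx": 0, "dy": 0, "dz": -117, "roll": 0}, {"dx": 0, "dy": 0, "dz": -120, "roll": 0}], "gripper": 1}}

```text
time: 22.12
tcp_pos: [0.6138, 0.2755, 0.1072]
ee_rot: [0.0, -0.047, 0.999, -0.0]
force: [-0.2, 0.6, 0.2]
finger_gap: 0.088
grasp_force: 0.0
```

```bash
python3 - <<'E'
from fit import *
go(450.4,-269.6,110,79.6)
f=np.load("top0.npz"); im=f["im"]; 
# magnifier: refined lens centre & handle axis, supersampled
s=4;u0,v0=395,205; c=cv2.resize(im[205:310,395:450],None,fx=s,fy=s,interpolation=cv2.INTER_CUBIC).astype(int); o=(s-1)/(2*s)
g=lambda x,y,z: ray("top",u0+x/s-o,v0+y/s-o,z)[:2]*1000
hm=(c[...,0]>100)&(c[...,2]<110)&(c[...,0]-c[...,2]>40); hm[:190]=0
H=np.array([g(x,y,.018) for y,x in np.argwhere(hm)]); m=H.mean(0); w,V=np.linalg.eigh(np.cov((H-m).T)); a=np.degrees(np.arctan2(V[1,1],V[0,1]))
print("handle",m,a,np.sqrt(12*w))
E
```

```text
t 22.125 tcp [613.8 275.5 107.2] yaw 95.4 tilt 0.01  -> d [ 214.4 -527.2   -2.8] roll 15.8
handle [ 410.95943063 -262.44679101] 169.33238375781912 [ 25.52353034 118.39093442]
```

>>> {"name": "step_arm", "arguments": {"increments": [{"dx": 4, "dy": -10, "dz": 0, "roll": 0}, {"dx": 15, "dy": -37, "dz": -2, "roll": 1}, {"dx": 33, "dy": -80, "dz": -3, "roll": 2}, {"dx": 52, "dy": -127, "dz": -3, "roll": 3.5}, {"dx": 71, "dy": -174, "dz": -3, "roll": 5}, {"dx": 90, "dy": -221, "dz": -3, "roll": 6.5}, {"dx": 109, "dy": -268, "dz": -3, "roll": 8}, {"dx": 128, "dy": -315, "dz": -3, "roll": 9.5}, {"dx": 147, "dy": -362, "dz": -3, "roll": 11}, {"dx": 166, "dy": -409, "dz": -3, "roll": 12.5}, {"dx": 184, "dy": -454, "dz": -3, "roll": 14}, {"dx": 200, "dy": -492, "dz": -3, "roll": 15}, {"dx": 210, "dy": -516, "dz": -3, "roll": 15.8}, {"dx": 214, "dy": -526, "dz": -3, "roll": 15.8}, {"dx": 214.4, "dy": -527, "dz": -3, "roll": 15.8}, {"dx": 214.4, "dy": -527, "dz": -3, "roll": 15.8}, {"dx": 214.4, "dy": -527, "dz": -3, "roll": 15.8}]}}

```text
time: 24.25
tcp_pos: [0.4506, -0.2684, 0.1098]
ee_rot: [-0.0, 0.09, 0.996, 0.0]
force: [-0.2, -0.7, -0.6]
finger_gap: 0.0878
grasp_force: 0.0
```

```bash
python3 - <<'E'
from fit import *
go(450,-269.5,-33,79.4)
b,d=get_image("top"); a,_=get_image("side"); np.savez("top2.npz",im=b,d=d)
u,v=proj("top",[.615,.276,.032]); print("pile",*pca(b,u,v,.032)); C=cloud("top",d); print(C[int(v)-6:int(v)+7,int(u)-4:int(u)+5,2].mean())
R=b.astype(int); vv,uu=np.mgrid[:480,:640]; g=(abs(uu-u)<25)&(abs(vv-v)<25)&(R[...,0]-R[...,2]>70)
print("coin",np.mean([ray("top",x,y,.032)[:2]*1000 for y,x in np.argwhere(g)],0),g.sum())
x=cv2.resize(b[160:260,140:240],(400,400),interpolation=cv2.INTER_CUBIC); y=cv2.resize(a[140:220,300:400],(400,320),interpolation=cv2.INTER_CUBIC); y=np.vstack([y,np.zeros((80,400,3),np.uint8)])
cv2.imwrite("pics/p2.png",np.hstack([x,y])[:,:,::-1])
E
```

```text
t 24.25 tcp [ 450.6 -268.4  109.8] yaw 79.7 tilt 0.02  -> d [  0.3  -1.2 142.8] roll 0.3
pile [613.7 274.3] 6.0 [64.  90.1]
0.03148609123626097
coin [605.46563737 274.71923452] 181
```

View pics/p2.png

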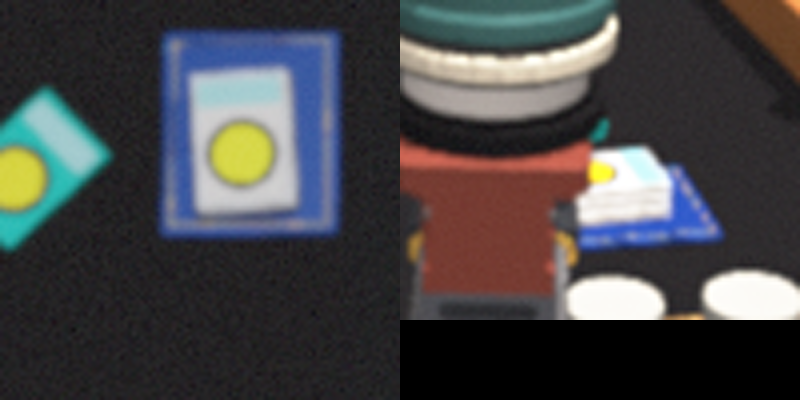

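The pile is square: gold on top at top-view crop (243,142), label at the top end, three layers visible in the side view. Now down on the magnifier handle.

>>> {"name": "step_arm", "arguments": {"increments": [{"dx": 0.3, "dy": -1.2, "dz": 10, "roll": 0}, {"dx": 0.3, "dy": -1.2, "dz": 35, "roll": 0}, {"dx": 0.3, "dy": -1.2, "dz": 65, "roll": 0}, {"dx": 0.3, "dy": -1.2, "dz": 92, "roll": 0}, {"dx": 0.3, "dy": -1.2, "dz": 114, "roll": 0}, {"dx": 0.3, "dy": -1.2, "dz": 130, "roll": 0}, {"dx": 0.3, "dy": -1.2, "dz": 139, "roll": 0}, {"dx": 0.3, "dy": -1.2, "dz": 143, "roll": 0}, {"dx": 0.3, "dy": -1.2, "dz": 144, "roll": 0}, {"dx": 0.3, "dy": -1.2, "dz": 144, "roll": 0}, {"dx": 0.3, "dy": -1.2, "dz": 144, "roll": 0}]}}

```text
time: 25.72
tcp_pos: [0.4502, -0.2708, -0.0336]
ee_rot: [0.0, 0.09, 0.996, -0.0]
force: [-0.2, -0.2, -0.0]
finger_gap: 0.088
grasp_force: 0.0
```

>>> {"name": "step_arm", "arguments": {"increments": [{"dx": 0, "dy": 0, "dz": 0, "roll": 0}, {"dx": 0, "dy": 0, "dz": 0, "roll": 0}, {"dx": 0, "dy": 0, "dz": 0, "roll": 0}, {"dx": 0, "dy": 0, "dz": 0, "roll": 0}, {"dx": 0, "dy": 0, "dz": 0, "roll": 0}, {"dx": 0, "dy": 0, "dz": 0, "roll": 0}, {"dx": 0, "dy": 0, "dz": 0, "roll": 0}, {"dx": 0, "dy": 0, "dz": 0, "roll": 0}, {"dx": 0, "dy": 0, "dz": 0, "roll": 0}, {"dx": 0, "dy": 0, "dz": 0, "roll": 0}, {"dx": 0, "dy": 0, "dz": 0, "roll": 0}], "gripper": 0}}

```text
time: 27.1
tcp_pos: [0.4498, -0.2705, -0.0341]
ee_rot: [-0.0, 0.09, 0.996, -0.0]
force: [-0.4, 0.7, 0.8]
finger_gap: 0.0219
grasp_force: 30.0
```

>>> {"name": "step_arm", "arguments": {"increments": [{"dx": 0, "dy": 0, "dz": -3, "roll": 0}, {"dx": 0, "dy": 0, "dz": -10, "roll": 0}, {"dx": 0, "dy": 0, "dz": -25, "roll": 0}, {"dx": 0, "dy": 0, "dz": -45, "roll": 0}, {"dx": 0, "dy": 0, "dz": -70, "roll": 0}, {"dx": 0, "dy": 0, "dz": -95, "roll": 0}, {"dx": 0, "dy": 0, "dz": -118, "roll": 0}, {"dx": 0, "dy": 0, "dz": -135, "roll": 0}, {"dx": 0, "dy": 0, "dz": -146, "roll": 0}, {"dx": 0, "dy": 0, "dz": -150, "roll": 0}, {"dx": 0, "dy": 0, "dz": -150, "roll": 0}, {"dx": 0, "dy": 0, "dz": -150, "roll": 0}]}}

```text
time: 28.6
tcp_pos: [0.4494, -0.2702, 0.1153]
ee_rot: [-0.001, 0.09, 0.996, 0.0]
force: [0.6, -1.0, -2.0]
finger_gap: 0.0219
grasp_force: 30.0
```

```bash
cat >> fit.py <<'E'
def lens():
    """fit the bright steel rim in both views: centre, normal tilt"""
    t=get_obs()["tcp_pos"]*1000
    for n in ("top","side"):
        a,d=get_image(n); C=cloud(n,d)*1000
        m=(C[...,2]>t[2]+10)&(C[...,2]<t[2]+75)&(C[...,0]>t[0]+35)&(C[...,0]<t[0]+145)&(abs(C[...,1]-t[1])<85)&(a.min(2)>105)
        P=C[m]; c=P.mean(0); 
        A=np.c_[P[:,:2]-c[:2],np.ones(len(P))]; s,*_=np.linalg.lstsq(A,P[:,2],rcond=None)
        hull=cv2.convexHull(P[:,:2].astype(np.float32)); e=cv2.fitEllipse(hull)
        print(n,"n",m.sum(),"mean",c.round(1),"slope xy deg",np.degrees(s[:2]).round(1),"ellipse",np.round(e[0],1),np.round(e[1],1),"z 5/95",np.percentile(P[:,2],[5,50,95]).round(1))
    return a
E
python3 - <<'E'
from fit import *
go(521,290,116,79.5); print(get_obs()["grasp_force"],get_obs()["finger_gap"])
a=lens()
x=cv2.resize(a[150:330,230:450],(733,600),interpolation=cv2.INTER_CUBIC); cv2.imwrite("pics/m1.png",x[:,:,::-1])
E
```

```text
t 28.6 tcp [ 449.4 -270.2  115.3] yaw 79.6 tilt 0.07  -> d [ 3.030e+01  5.639e+02 -4.000e-01] roll 0.1
29.99973088502884 0.021869707384848256
top n 893 mean [ 540.4 -276.   159.7] slope xy deg [1.3 1.8] ellipse [ 538.4 -280.7] [76.3 89.8] z 5/95 [154.9 159.6 165. ]
side n 1884 mean [ 533.9 -290.3  162.1] slope xy deg [0.5 1. ] ellipse [ 534.2 -286.6] [88.  95.4] z 5/95 [158.  161.6 165.9]
```

View pics/m1.png

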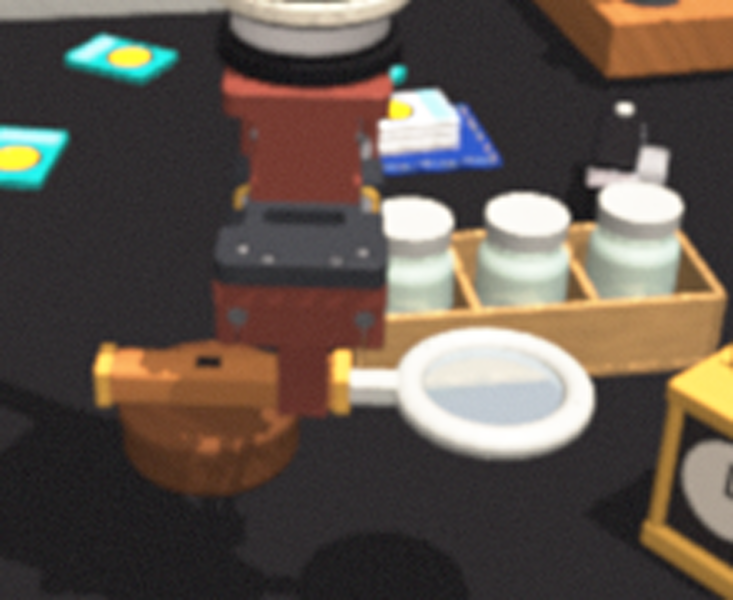

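The magnifier is held level, handle at crop (200,375) and lens at (495,390). Carrying it high over the tray.

>>> {"name": "step_arm", "arguments": {"increments": [{"dx": 0, "dy": 4, "dz": 0, "roll": 0}, {"dx": 1, "dy": 16, "dz": 0, "roll": 0}, {"dx": 2, "dy": 37, "dz": 0, "roll": 0}, {"dx": 4, "dy": 67, "dz": 0, "roll": 0}, {"dx": 5, "dy": 102, "dz": 0, "roll": 0}, {"dx": 7, "dy": 140, "dz": 0, "roll": 0}, {"dx": 10, "dy": 180, "dz": 0, "roll": 0}, {"dx": 12, "dy": 220, "dz": 0, "roll": 0}, {"dx": 14, "dy": 260, "dz": 0, "roll": 0}, {"dx": 16, "dy": 300, "dz": 0, "roll": 0}, {"dx": 18, "dy": 340, "dz": 0, "roll": 0}, {"dx": 20, "dy": 380, "dz": 0, "roll": 0}, {"dx": 22, "dy": 420, "dz": 0, "roll": 0}, {"dx": 25, "dy": 458, "dz": 0, "roll": 0}, {"dx": 27, "dy": 494, "dz": 0, "roll": 0}, {"dx": 28, "dy": 524, "dz": 0, "roll": 0}, {"dx": 29, "dy": 545, "dz": 0, "roll": 0}, {"dx": 30, "dy": 558, "dz": 0, "roll": 0}, {"dx": 30.3, "dy": 563, "dz": 0, "roll": 0}, {"dx": 30.3, "dy": 564, "dz": 0, "roll": 0}]}}

```text
time: 31.2
tcp_pos: [0.5213, 0.2893, 0.1157]
ee_rot: [-0.0, 0.09, 0.996, -0.0]
force: [0.0, -0.3, -1.9]
finger_gap: 0.0217
grasp_force: 30.0
```

>>> {"name": "step_arm", "arguments": {"increments": [{"dx": 0, "dy": 0, "dz": 3, "roll": 0}, {"dx": 0, "dy": 0, "dz": 12, "roll": 0}, {"dx": 0, "dy": 0, "dz": 24, "roll": 0}, {"dx": 0, "dy": 0, "dz": 36, "roll": 0}, {"dx": 0, "dy": 0, "dz": 45, "roll": 0}, {"dx": 0, "dy": 0, "dz": 49, "roll": 0}, {"dx": 0, "dy": 0, "dz": 50, "roll": 0}, {"dx": 0, "dy": 0, "dz": 50, "roll": 0}, {"dx": 0, "dy": 0, "dz": 50, "roll": 0}]}}

```text
time: 32.33
tcp_pos: [0.5218, 0.2899, 0.0663]
ee_rot: [0.0, 0.09, 0.996, 0.0]
force: [-0.1, 0.5, -1.2]
finger_gap: 0.0219
grasp_force: 30.0
```

```bash
python3 - <<'E'
from fit import *
go(520.9,290.2,28,79.6); print(get_obs()["grasp_force"],get_obs()["finger_gap"])
a=lens(); b,_=get_image("top")
x=cv2.resize(b[150:270,120:250],(400,370),interpolation=cv2.INTER_CUBIC); y=cv2.resize(a[120:230,270:389],(400,370),interpolation=cv2.INTER_CUBIC)
cv2.imwrite("pics/m2.png",np.hstack([x,y])[:,:,::-1])
E
```

```text
t 32.325 tcp [521.8 289.9  66.3] yaw 79.6 tilt 0.04  -> d [ 1.   0.2 38.3] roll 0.0
29.99964416027069 0.021895248760645088
top n 1077 mean [607.2 271.8 110.3] slope xy deg [ 0.4 -0.3] ellipse [606.6 272.8] [85.  93.8] z 5/95 [105.2 110.3 115.5]
side n 463 mean [606.3 268.3 114. ] slope xy deg [0.6 1.8] ellipse [606.1 273.2] [88.7 97.2] z 5/95 [108.4 113.9 118. ]
```

View pics/m2.png

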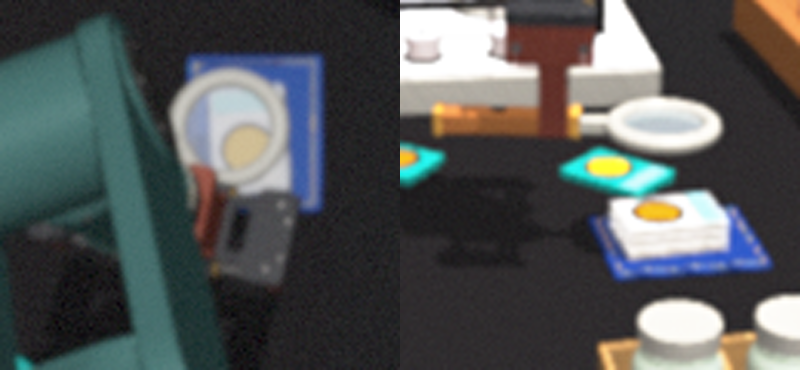

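The magnifier is level above the pile in the side view (lens at crop (665,122), gold coin below at (657,212)). The measured lens is about 1.5 mm from the coin's position. Lowering to 3 cm clearance.

>>> {"name": "step_arm", "arguments": {"increments": [{"dx": 0.5, "dy": 1, "dz": 2, "roll": 0}, {"dx": 1, "dy": 1, "dz": 8, "roll": 0}, {"dx": 1, "dy": 1, "dz": 16, "roll": 0}, {"dx": 1, "dy": 1, "dz": 24, "roll": 0}, {"dx": 1, "dy": 1, "dz": 31, "roll": 0}, {"dx": 1, "dy": 1, "dz": 35, "roll": 0}, {"dx": 1, "dy": 1, "dz": 37, "roll": 0}, {"dx": 1, "dy": 1, "dz": 37, "roll": 0}, {"dx": 1, "dy": 1, "dz": 37, "roll": 0}, {"dx": 1, "dy": 1, "dz": 37, "roll": 0}, {"dx": 1, "dy": 1, "dz": 37, "roll": 0}, {"dx": 1, "dy": 1, "dz": 37, "roll": 0}]}}

```text
time: 33.98
tcp_pos: [0.5207, 0.2909, 0.0289]
ee_rot: [0.0, 0.09, 0.996, -0.0]
force: [-0.5, -0.5, -1.8]
finger_gap: 0.0216
grasp_force: 30.0
```

```bash
python3 - <<'E'
from fit import *
go(520.9,290.2,28,79.6); print(get_obs()["grasp_force"],get_obs()["qd"].round(3)); lens()
E
```

```text
t 33.975 tcp [520.7 290.9  28.9] yaw 79.6 tilt 0.01  -> d [-0.3 -0.7  0.9] roll 0.0
29.99959498643875 [-0.     0.002  0.001  0.001  0.    -0.001]
top n 1006 mean [606.2 272.4  72.9] slope xy deg [ 0.5 -0.8] ellipse [605.6 273.5] [84.3 92.8] z 5/95 [67.9 72.6 78.4]
side n 456 mean [605.1 269.5  76.7] slope xy deg [0.5 1.3] ellipse [605.7 272.2] [87.6 95.1] z 5/95 [71.1 76.7 80.9]
```

```bash
python3 -c "
from workcell import close_job; print(close_job())"
```

```text
the job is handed in; nothing more can be done
None
```

I stacked the silver and then the gold case squarely on the copper case, labels at one end, and handed the job in after about 34 s with the magnifier held level and still; by camera it is about 3 cm above the top case, lens within about 3 mm of the gold coin's centre. The hand-in returned no verdict.

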